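Set the water-filter valve and close its box

TASK

First take the wooden spatula off the open water-filter valve box and lay it down lengthwise in the middle of the dark wooden board. Then turn the blue valve lever until it points at the red tab and let go of it, and close the box: fold the yellow-edged flap right down first, then the green-edged flap right down over it. Leave the mortar, pot lid, baster and spice carousel where they are.

Things in the scene. Friction and masses are not known exactly. Their poses are not given: they have to be found in the camera images.
- vbox: Grey valve box fixed to the island, open on top, 150 mm (its x) by 230 mm (its y) by 85 mm high, walls 5 mm, floor 8 mm thick. Origin: centre of its underside; z up. The flaps hinge on top of its two side walls (which run along x), at y = -115 mm (yellow-edged) and y = +115 mm (green-edged, that wall 91 mm high). Its x axis points away from the robot, more or less.
- valve_axis (a point): Pivot axis of the valve lever, at half the lever's height: 50 mm along vbox x from its middle, 52 mm above the island. Axes as vbox.
- lever_grip (a point): Point in the middle of the blue lever's bar, 70 mm from the pivot axis and 52 mm above the island. The bar is 16 mm wide, 20 mm high (42 to 62 mm above the island) and reaches from 6 to 94 mm from the axis; x points along the bar away from the pivot, z up.
- lever (a joint): Valve lever angle (rad), 0 = shut, 1.571 = fully open; grows anticlockwise seen from above. At 0 the bar points along vbox direction 135 degrees from its x (towards its y), at 0.785 straight along vbox -x. Turns about a vertical axis, stiff (0.25 N m), stays where it is left.
- tab: Red tab, 13 mm wide, top 34 mm above the island, standing on the box floor just beyond the lever's end: it marks the wanted lever direction and is fixed. Origin on the lever's pivot axis at island height; its x axis points from the pivot axis to the tab, whose middle is 106 mm out. The lever is set when its x axis is parallel to this x axis.
- flap_inner (a joint): Angle (rad) of the yellow-edged metal flap: 0 = folded down flat over the box, 1.57 = upright, up to 2.1 = leaning outward. Stiff hinge (0.14 N m), stays where it is left. Flap 150 mm wide, 6 mm thick, reaches 115 mm from its hinge; the last 20 mm are yellow. To be folded down first, it then covers the box from y = -115 mm to 0.
- flap_inner_hinge (a point): Middle of the yellow-edged flap's hinge line, at vbox (0, -115, 85) mm; the line runs along vbox x. The flap's 6 mm thickness lies on its outer side (above this height when folded down).
- flap_outer (a joint): Angle (rad) of the green-edged metal flap: 0 = folded down flat, 1.57 = upright, up to 2.1 = leaning outward. Stiff hinge (0.14 N m), stays where it is left. Flap 150 mm wide, 6 mm thick, reaches 135 mm from its hinge; the last 20 mm are green. Folded down second, it overlaps the yellow-edged one by 20 mm.
- flap_outer_hinge (a point): Middle of the green-edged flap's hinge line, at vbox (0, 115, 92) mm; the line runs along vbox x. The flap's 6 mm thickness lies on its outer side (above this height when folded down).
- spatula_mid (a point): Beechwood spatula, 200 mm long, lying flat across the front and rear walls of the box above the lever. This point is midway along it, 8 mm above its underside; x runs along it to the blade, z up. Handle 22 mm wide and 16 mm thick from x = -100 to +35 mm, blade 44 mm wide and 10 mm thick from x = +30 to +100 mm, undersides level. About 60 g.
- board: Dark wooden board lying fixed on the island to one side of the box (left or right), 250 mm (its x) by 110 mm (its y), 16 mm thick. Origin: centre of its underside. The spatula belongs on it, along its x, either way round.
- mortar: White ceramic mortar with pestle, 112 mm across, 85 mm high, pestle to 120 mm; stands on the side of the box opposite to the board. Origin: centre of its underside. Leave it.
- pot_lid: Stainless pot lid lying flat, 184 mm across, 54 mm high over its knob, beyond the box. Origin: centre of its underside. Leave it.
- baster: Green silicone baster, 200 mm long along its y (bulb at -y), 48 mm thick, lying between the robot and the box. Origin: middle of its length, on the island. Leave it.
- carousel_jar (a point): One jar of the rotating spice carousel beyond the box; the carousel is 190 mm across and 176 mm high, its axis 66 mm from this point (along -x of this point), and turns freely. This point is 60 mm above the island. Leave it.
Not all that is in view belongs to the job. Of the things like the part that bears spatula_mid, leave any that is pink or purple; of the rest the larger one is meant.

How it is judged:
By the outcome, as a careful person would: the job done as asked, in the order asked, and still so for the second after the job is handed in, with the robot touching nothing.
It also fails if it takes over 67 s, if anything falls off the work surface, if the arm or the gripper's body presses on something with over 40 N, if the wrist force passes 120 N, or if a joint passes its speed limit or range.

ROBOT

A 6-joint arm with a two-finger parallel gripper is mounted at the origin on the work surface. World frame = base frame: x ahead of the robot, y to its left, z up, the work surface at z = 0. Lengths are in m, angles in rad, forces in N, time in s.
With the tool pointing down it reaches from about 0.325 to 0.75 m from the base axis. Payload 7.6 kg.
Tool frame: the origin (TCP) lies between the finger pads; the fingertips stand ctrl.tcp_to_tips ahead of it and the grasp point (between the pads) lies 5 mm behind it (ctrl.tcp_to_tips is the distance from the TCP to the fingertips, in m); y points along the fingers, x is the direction in which the jaws open and shut, and the axes are right-handed (so a half turn about y gives the same grasp; the last joint's range is limited). The gripper opens to 85 mm and grips with 20 to 120 N. Pads are 22 mm wide; open, the fingers measure 114 mm over their backs; the gripper's body (76 mm by 85 mm) begins 54 mm behind the grasp point. The pads swing forward as they close: fully open they stand 13 mm farther back than shut.
Start: joints at [-1.212, 0.052, 1.401, -0, 1.689, -0.07], TCP at [0.218, -0.477, 0.245] pointing down, gripper open.
Joint ranges: [-2.9, 2.9], [-0.91, 2.17], [0.12, 2.37], [-1.06, 4.2], [0.26, 2.73], [-2.93, 2.93]. Speed limits (rad/s): [2.57, 2.57, 3.01, 3.14, 3.14, 3.14].

INTERFACE

Orientations are given as a rotation vector (axis times angle).
In Python, from station import ctrl gives the robot as it stands.
- The arm moves only by the tool drive_tool, never from a script. Its argument "motion" is a list of rows, each an object with "delta_pos": the shift along the tool's x, y, z in mm, a list of three; "angular": the turn, a rotation vector about the tool's x, y, z in degrees, a list of three. A call has 1 to 5 rows; each row shifts and turns the commanded pose from where the row before left it, along the tool's axes as they then stand; what a row does not reach is not made up. A row lasts 1/12 s, in which the tool goes at most 41.7 mm and 7.16 degrees, less where a joint would pass 70% of its speed; a pose out of reach is approached as far as the arm can. A call is refused whole if a number of a shift passes 41.7 or a number of a turn 7.16, either way. A call with a gripper value outside its range is refused whole. "jaw" is the opening, from 0 (shut) to 1 (fully open), set as the call begins (left out, the last holds). The fingers move at their own pace and stop on an object; "grip_force" is the grip in N (left out, the last holds). Time passes only in rows, so rows that do not move let the fingers close. It gives the time, the measured TCP pose, the force and the opening at its end, in the units of the state.
- ctrl.sense(): the state, without advancing time (a new reading comes with each control period).
- ctrl.read_camera(name): name is "side" or "top" or "wrist"; returns the picture (480x640x3 uint8, red, green, blue); there is no depth.
- ctrl.camera_params(name): a dict with "K" (3x3 intrinsics, pixels), "rvec" (rotation vector, rad) and "tvec" (3), from world to camera coordinates, as OpenCV has them. Camera axes: x right, y down, z forward; pixel columns grow to the right and rows downward; lengths in m; the calibration is good to about 2 mm. A picture is of the moment at which its call begins: read the wrist's pose just before it. camera_params takes no time and is no camera call; for the wrist camera it gives the pose at the moment of the call.
- ctrl.hand_in(): hands the job in, once; it reports no verdict.
Trained networks look in the newest picture that a camera, given by its name, has taken for a name from the list of things; names that differ only in an ending like _2 or _b are one class to them, and where a whole thing is asked for, a point or a joint stands for the part that bears it (a point fixed in the world has none). Each returns a list of dicts, best first, with "score" (0 to 1); they miss things now and then, are a little off and sometimes report something else, mostly with a low value. They report only what shows in the picture. A call takes as long as a camera call. They do not tell look-alikes from the thing itself.
- ctrl.regions_of(camera, target): "pixels" (480x640 bool, what is visible of it) and "bbox" ([left, top, right, bottom] in pixels, round what is visible of it).
- ctrl.spot_point(camera, target): "centre" ([column, row] in pixels: a listed point, or the origin of a listed thing).
The state is a dict: "t": time; "q": joint angles; "qvel": joint speeds; "tau": joint torques, N m; "ee_pos": TCP position; "eef_rot": TCP orientation; "force": force on the tool from outside, world axes, zero at the start; "moment": the same for the moment, N m; "finger_gap": opening from 0.0 (shut) to 1.0 (fully open).
Only numpy, scipy, OpenCV 4.12 (cv2) and the standard library are available. Lean on these libraries where they do the work, as an engineer would, in place of code of your own. Each camera call takes 0.05 s, during which the arm holds its last target. There are 200 camera calls.

## Working session

There is one attempt and no reset: what is moved stays moved. The work goes in short steps, Python scripts to look and compute and a tool call to move; the robot and the scene stay as the last step left them, time stands still between calls to the robot, and variables do not carry over. Pictures are saved under pics/ and viewed, about 8 in all and at most 12, crops included, and the job is handed in when it is done.

Besides the shell and the picture viewer there is one more tool, called after "Emit:" as name([rows], argument=value, ...), one row to a line, values as JSON. drive_tool: Moves the arm, as the interface text tells. Its arguments: {"type":"object","properties":{"motion":{"type":"array","items":{"type":"object","properties":{"delta_pos":{"type":"array","items":{"type":"number"}},"angular":{"type":"array","items":{"type":"number"}}}}},"jaw":{"type":"number"},"grip_force":{"type":"number"}},"required":["motion"]}

```bash
ls; mkdir -p pics; cat > h.py <<'E'
import numpy as np, cv2
from station import ctrl
from scipy.spatial.transform import Rotation as R
def snap(c,f=None):
    im=np.asarray(ctrl.read_camera(c))
    if f: cv2.imwrite('pics/'+f,im[:,:,::-1])
    return im
def ray(c,px,P=None):
    p=P or ctrl.camera_params(c); K=np.array(p['K']);M=R.from_rotvec(p['rvec']).as_matrix();t=np.array(p['tvec'])
    d=M.T@np.linalg.solve(K,np.array([px[0],px[1],1.])); return -M.T@t,d/np.linalg.norm(d)
def at_z(c,px,z,P=None):
    o,d=ray(c,px,P); return o+d*(z-o[2])/d[2]
def tri(a,b):
    A=np.zeros((3,3));y=np.zeros(3)
    for o,d in(a,b):
        Q=np.eye(3)-np.outer(d,d);A+=Q;y+=Q@o
    x=np.linalg.solve(A,y); return x,[np.linalg.norm((np.eye(3)-np.outer(d,d))@(x-o)) for o,d in(a,b)]
def proj(c,X):
    p=ctrl.camera_params(c); return cv2.projectPoints(np.array(X,float).reshape(-1,1,3),np.array(p['rvec']),np.array(p['tvec']),np.array(p['K']),None)[0].reshape(-1,2)
def dets(c,n):
    return [(np.round(d['centre'],1).tolist(),round(d['score'],2)) for d in ctrl.spot_point(c,n)]
E
python3 - <<'E'
from h import *
s=ctrl.sense();print({k:np.round(v,3).tolist() for k,v in s.items()},ctrl.tcp_to_tips)
a=snap('side');b=snap('top')
cv2.imwrite('pics/1.png',a[:,:,::-1]);cv2.imwrite('pics/2.png',b[:,:,::-1])
for n in ['vbox','spatula_mid','board','tab','lever_grip','valve_axis','flap_inner_hinge','flap_outer_hinge','mortar']:
    for c in('top','side'): print(n,c,dets(c,n))
for c in('top','side'): print(c,ray(c,(320,240)))
E
```

```text
pics
{'t': 0.0, 'q': [-1.212, 0.053, 1.402, -0.0, 1.689, -0.07], 'qvel': [0.001, 0.0, 0.0, 0.001, -0.001, 0.0], 'tau': [-0.001, -38.167, -36.019, -0.0, 0.006, -0.0], 'ee_pos': [0.218, -0.477, 0.244], 'eef_rot': [-1.381, 0.889, -0.887], 'force': [-0.639, -0.331, -0.113], 'moment': [0.019, 0.066, 0.022], 'finger_gap': 1.001} 0.014
vbox top [([341.7, 221.1], 0.56), ([334.3, 209.5], 0.34)]
vbox side [([306.3, 261.4], 0.65)]
spatula_mid top [([221.4, 370.7], 0.94), ([331.9, 208.8], 0.79), ([363.4, 121.9], 0.76), ([121.9, 257.6], 0.66), ([335.1, 194.0], 0.33)]
spatula_mid side [([383.7, 389.8], 0.89), ([451.0, 310.4], 0.82), ([307.2, 242.3], 0.56)]
board top [([508.6, 272.0], 0.67), ([339.8, 223.5], 0.29)]
board side [([322.9, 204.5], 0.91)]
tab top []
tab side [([375.8, 328.3], 0.2)]
lever_grip top [([347.0, 309.9], 0.71), ([320.3, 226.1], 0.7)]
lever_grip side []
valve_axis top [([334.9, 191.9], 0.79)]
valve_axis side [([291.6, 252.4], 0.73)]
flap_inner_hinge top [([399.7, 199.8], 0.8)]
flap_inner_hinge side [([289.8, 219.5], 0.95)]
flap_outer_hinge top [([285.3, 224.6], 0.73)]
flap_outer_hinge side [([324.4, 259.5], 0.95)]
mortar top [([208.3, 273.1], 0.76), ([337.0, 195.2], 0.52), ([340.9, 218.3], 0.3)]
mortar side [([373.3, 329.6], 0.64)]
top (array([0.39108974, 0.10100882, 1.22003643]), array([ 0.1037473 , -0.00453723, -0.99459334]))
side (array([0.7464374 , 1.05677657, 0.74139771]), array([-0.17964783, -0.82043456, -0.54278337]))
```

View pics.

View pics/2.png

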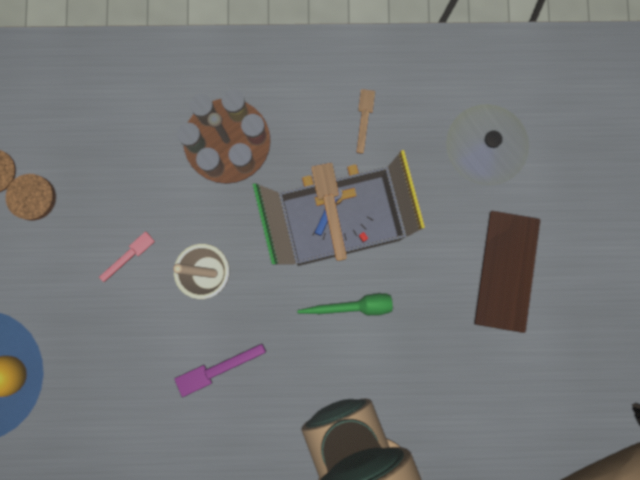

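View pics/1.png

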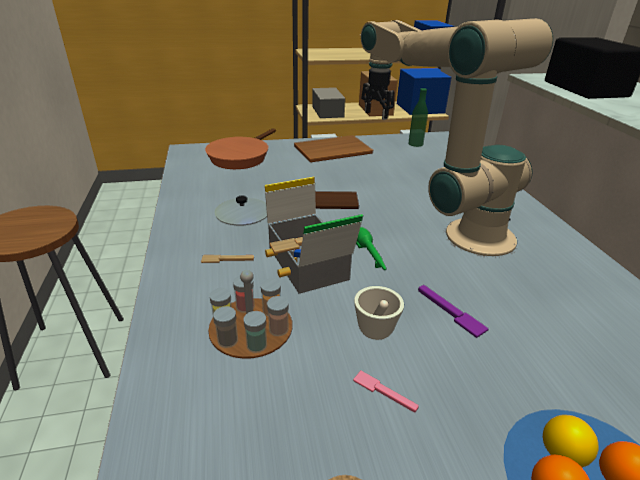

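The top view shows the open box around (343,215), with the green flap at left (268,225) and the yellow flap at right (410,190). The board is at (508,272) and the mortar at (203,271). There are four spatula candidates: purple (221,370), pink (127,257), a small wooden one (363,122), and the larger wooden one across the box (332,209). The last fits: it isn't pink or purple, it is the larger wooden one, and it lies on the box.

```bash
python3 - <<'E'
from h import *
im=snap('top')
c=cv2.resize(im[150:275,240:430],None,fx=4,fy=4,interpolation=cv2.INTER_CUBIC);cv2.imwrite('pics/3.png',c[:,:,::-1])
snap('side')
for n in ['flap_inner_hinge','flap_outer_hinge','valve_axis']:
    a=ctrl.spot_point('top',n)[0]['centre'];b=ctrl.spot_point('side',n)[0]['centre']
    x,r=tri(ray('top',a),ray('side',b));print(n,x.round(4),np.round(r,4))
for d in ctrl.regions_of('top','spatula_mid'):
    m=d['pixels'].astype(np.uint8);print('sp',d['score'],d['bbox'],cv2.minAreaRect(cv2.findNonZero(m)))
for d in ctrl.regions_of('top','board')[:1]:
    m=d['pixels'].astype(np.uint8);r=cv2.boxPoints(cv2.minAreaRect(cv2.findNonZero(m)));print('board',np.array([at_z('top',p,.016) for p in r]).round(3))
for n in ['mortar','pot_lid','baster']:
    print(n,at_z('top',ctrl.spot_point('top',n)[0]['centre'],0).round(3))
E
```

```text
Traceback (most recent call last):
IndexError: list index out of range
```

View pics/3.png

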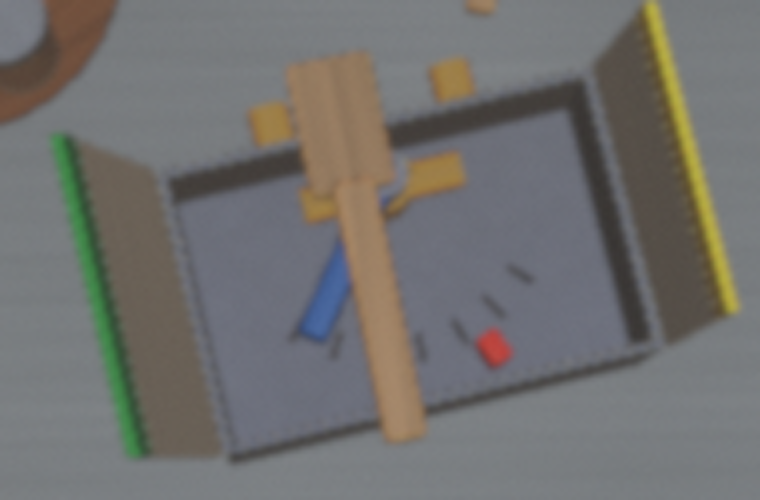

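The crop confirms it: the larger wooden spatula has its blade at the rear wall (338,110 in the crop) and its handle running to the front wall (405,435). The blue lever ends near (315,335) and the red tab is at (493,348). The lever has to turn anticlockwise as seen from above, from pointing left-down to right-down.

```bash
python3 - <<'E'
from h import *
im=snap('top')
snap('side')
for n in ['flap_inner_hinge','flap_outer_hinge','valve_axis']:
    A=ctrl.spot_point('top',n);B=ctrl.spot_point('side',n)
    if A and B:
        x,r=tri(ray('top',A[0]['centre']),ray('side',B[0]['centre']));print(n,x.round(4),np.round(r,4))
    else: print(n,'miss',A,B)
C=[[282.5,195.8],[298,264.5],[403.8,238],[386.3,170]]
print('corners',[at_z('top',p,z).round(4).tolist() for p,z in zip(C,(.091,.091,.085,.085))])
for p in ([322.5,176],[341,248]): print('spat z~.093..',at_z('top',p,.1).round(4))
print('tab',at_z('top',[363.3,237],.034).round(4))
for d in ctrl.regions_of('top','spatula_mid'):
    m=d['pixels'].astype(np.uint8);print('sp',round(d['score'],2),d['bbox'],cv2.minAreaRect(cv2.findNonZero(m)))
for d in ctrl.regions_of('top','board')[:1]:
    m=d['pixels'].astype(np.uint8);r=cv2.boxPoints(cv2.minAreaRect(cv2.findNonZero(m)));print('board',r,np.array([at_z('top',p,.016) for p in r]).round(3).tolist())
for n in ['mortar','pot_lid','baster','spatula_mid']:
  for d in ctrl.spot_point('top',n)[:4]:
    print(n,d['centre'],at_z('top',d['centre'],0 if n!='spatula_mid' else .1).round(3))
print(R.from_rotvec(ctrl.sense()['eef_rot']).as_matrix().round(3))
E
```

```text
flap_inner_hinge [ 0.5962 -0.0681  0.0829] [0.003 0.003]
flap_outer_hinge [0.5408 0.1658 0.0979] [0.0003 0.0003]
valve_axis [0.6071 0.0657 0.0448] [0.0074 0.0074]
corners [[0.6, 0.1708, 0.091], [0.46, 0.1406, 0.091], [0.5115, -0.0742, 0.085], [0.6523, -0.0422, 0.085]]
spat z~.093.. [0.638  0.0892 0.1   ]
spat z~.093.. [0.4914 0.0542 0.1   ]
tab [0.5201 0.0038 0.034 ]
sp 0.84 [98.9, 232.0, 157.0, 281.2] ((126.00688171386719, 257.3827209472656), (13.868596076965332, 64.77548217773438), 48.366458892822266)
sp 0.79 [357.6, 90.8, 377.0, 155.3] ((363.953857421875, 120.86923217773438), (14.512063026428223, 64.74613189697266), 7.125016689300537)
sp 0.73 [314.1, 162.5, 346.2, 260.4] ((332.0096740722656, 211.6405487060547), (98.25342559814453, 22.69881248474121), 76.60750579833984)
sp 0.72 [174.9, 345.1, 266.0, 396.9] ((222.0047149658203, 368.2611389160156), (22.022235870361328, 97.30529022216797), 67.16634368896484)
board [[471.70584 325.21768]
 [489.1329  208.67409]
 [542.79285 216.69803]
 [525.36584 333.24164]] [[0.331, -0.224, 0.016], [0.58, -0.272, 0.016], [0.561, -0.387, 0.016], [0.313, -0.337, 0.016]]
mortar [211.0, 273.8] [0.448 0.332 0.   ]
pot_lid [485.7, 144.7] [ 0.727 -0.275 -0.   ]
baster [345.1, 306.3] [0.374 0.043 0.   ]
spatula_mid [330.1, 210.2] [0.568 0.075 0.1  ]
spatula_mid [124.5, 259.6] [0.474 0.485 0.1  ]
spatula_mid [364.7, 123.5] [0.746 0.002 0.1  ]
spatula_mid [224.8, 371.3] [0.253 0.285 0.1  ]
[[ 0.416  0.     0.909]
 [-0.909 -0.     0.416]
 [ 0.    -1.    -0.   ]]
```

Emit:
drive_tool([
  {"delta_pos": [0, -30, 0], "angular": [0, 5.6, 0]},
  {"delta_pos": [0, -30, 0], "angular": [0, 5.6, 0]},
  {"delta_pos": [-22, 0, 23]},
  {"delta_pos": [-22, 0, 23]},
  {"delta_pos": [-22, 0, 23]},
], jaw=1)

```text
$.motion[2]: bad value
```

Emit:
drive_tool([
  {"delta_pos": [-22, 0, 23]},
  {"delta_pos": [-22, 0, 23]},
  {"delta_pos": [-22, 0, 23]},
  {"delta_pos": [-22, 0, 23]},
  {"delta_pos": [-22, 0, 23]},
])

```text
$.motion[0]: bad value
```

Emit:
drive_tool([
  {"delta_pos": [-22, 0, 23]},
  {"delta_pos": [-22, 0, 23]},
  {"delta_pos": [-22, 0, 23]},
  {"delta_pos": [-22, 0, 23]},
  {"delta_pos": [-22, 0, 23]},
])

```text
$.motion[0]: bad value
```

Emit:
drive_tool([
  {"delta_pos": [-22, 0, 23]},
  {"delta_pos": [-22, 0, 20]},
  {"delta_pos": [-22, 0, 15]},
  {"delta_pos": [0, 0, 0]},
])

```text
$.motion[0]: bad value
```

```bash
python3 - <<'E'
from h import *
s=ctrl.sense();print(s['t'],s['ee_pos'].round(3) if hasattr(s['ee_pos'],'round') else s['ee_pos'],s['q'],R.from_rotvec(s['eef_rot']).as_matrix().round(3).tolist())
snap('wrist','4.png');P=ctrl.camera_params('wrist');print(ray('wrist',(320,240)))
for n in ['spatula_mid','tab','valve_axis','lever_grip','flap_inner_hinge','flap_outer_hinge','vbox']: print(n,dets('wrist',n)[:2])
E
```

```text
1.85 [ 0.218 -0.477  0.245] [-1.21228565e+00  5.22045677e-02  1.40074313e+00 -9.24144106e-06
  1.68856366e+00 -7.02862663e-02] [[0.416, 0.0, 0.909], [-0.909, -0.0, 0.416], [0.0, -1.0, -0.0]]
(array([ 0.29073875, -0.44480676,  0.37455197]), array([-0.28219863, -0.1417447 , -0.94882684]))
spatula_mid []
tab []
valve_axis []
lever_grip []
flap_inner_hinge []
flap_outer_hinge []
vbox []
```

View pics/4.png

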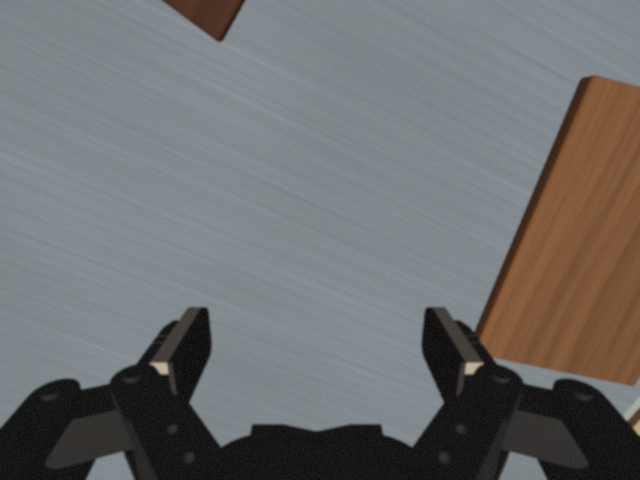

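The arm didn't move: both fields are required in each row. The wrist view shows the dark board's corner at (220,38) and a lighter distractor board at right (560,230). The fingers are at the bottom of the frame.

Emit:
drive_tool([
  {"delta_pos": [0, -30, 0], "angular": [0, 5.6, 0]},
  {"delta_pos": [0, -30, 0], "angular": [0, 5.6, 0]},
  {"delta_pos": [-22, 0, 23], "angular": [0, 0, 0]},
  {"delta_pos": [-22, 0, 23], "angular": [0, 0, 0]},
  {"delta_pos": [-22, 0, 23], "angular": [0, 0, 0]},
], jaw=1)

```text
t: 2.67
ee_pos: [0.2705, -0.3966, 0.3058]
eef_rot: [-1.31, 1.036, -1.038]
force: [1.3, -0.1, -0.2]
finger_gap: 1.005
```

Emit:
drive_tool([
  {"delta_pos": [-22, 0, 23], "angular": [0, 0, 0]},
  {"delta_pos": [-22, 0, 23], "angular": [0, 0, 0]},
  {"delta_pos": [-22, 0, 23], "angular": [0, 0, 0]},
  {"delta_pos": [-22, 0, 23], "angular": [0, 0, 0]},
  {"delta_pos": [-22, 0, 23], "angular": [0, 0, 0]},
])

```text
t: 3.08
ee_pos: [0.3572, -0.2623, 0.3055]
eef_rot: [-1.311, 1.035, -1.036]
force: [1.6, -1.2, -0.0]
finger_gap: 0.998
```

Emit:
drive_tool([
  {"delta_pos": [-22, 0, 23], "angular": [0, 0, 0]},
  {"delta_pos": [-22, 0, 23], "angular": [0, 0, 0]},
  {"delta_pos": [-22, 0, 23], "angular": [0, 0, 0]},
  {"delta_pos": [-22, 0, 23], "angular": [0, 0, 0]},
  {"delta_pos": [-22, 0, 23], "angular": [0, 0, 0]},
])

```text
t: 3.5
ee_pos: [0.4437, -0.1286, 0.3055]
eef_rot: [-1.311, 1.035, -1.036]
force: [0.8, -0.6, 1.0]
finger_gap: 1.002
```

Emit:
drive_tool([
  {"delta_pos": [-22, 0, 23], "angular": [0, 0, 0]},
  {"delta_pos": [-22, 0, 20], "angular": [0, 0, 0]},
  {"delta_pos": [-22, 0, 15], "angular": [0, 0, 0]},
  {"delta_pos": [0, 0, 0], "angular": [0, 0, 0]},
])

```text
t: 3.83
ee_pos: [0.4853, -0.0489, 0.305]
eef_rot: [-1.311, 1.033, -1.031]
force: [-0.6, 0.4, -0.5]
finger_gap: 0.997
```

```bash
python3 - <<'E'
from h import *
s=ctrl.sense();print(s['t'],s['ee_pos'],s['q'],R.from_rotvec(s['eef_rot']).as_matrix().round(3).tolist())
snap('wrist','5.png');P=ctrl.camera_params('wrist');print(ray('wrist',(320,240)))
np.save('P5.npy',P,allow_pickle=True)
for n in ['spatula_mid','tab','valve_axis','lever_grip','flap_inner_hinge','flap_outer_hinge','vbox']: print(n,dets('wrist',n)[:2])
E
```

```text
3.8333 [ 0.48528218 -0.0488535   0.30495967] [-1.76768088e-01 -5.93356462e-02  1.39431094e+00  1.32921122e-03
  1.80703471e+00  1.15652070e+00] [[0.236, -0.0, 0.972], [-0.972, 0.001, 0.236], [-0.001, -1.0, 0.0]]
(array([ 0.56219228, -0.03246937,  0.43425121]), array([-0.30433824, -0.08501268, -0.94876292]))
spatula_mid [([7.1, 300.1], 0.87), ([204.4, 81.3], 0.64)]
tab []
valve_axis [([236.3, 41.4], 0.79)]
lever_grip [([193.3, 103.5], 0.88)]
flap_inner_hinge [([356.9, 98.1], 0.9)]
flap_outer_hinge [([96.5, 94.4], 0.55)]
vbox [([243.7, 101.4], 0.85)]
```

View pics/5.png

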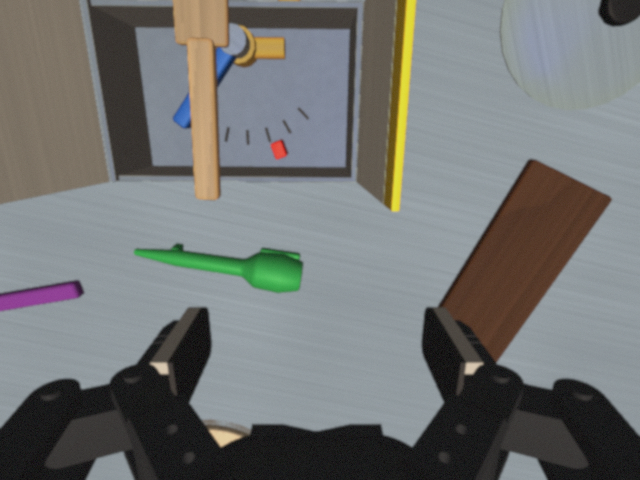

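The wrist view shows the spatula handle end at (207,198), the handle–blade joint at (202,40), the tab at (279,149), and the lever from (237,40) to (182,122). The box's front wall is at row 180.

```bash
python3 - <<'E'
from h import *
P=np.load('P5.npy',allow_pickle=True).item()
pairs={'handle_end':((207,199),(341.2,259.3)),'shoulder_mid':((202,41),(330,196)),'tab':((279,149),(363.3,237)),'lever_end':((182,123),(318.6,233)),'front_r':((356,180),(403.8,238)),'front_l':((115,180),(298,264.5)),'valve':((237,40),(339,196)),'yellow_front':((395,208),(423.5,227.5))}
for k,(w,t) in pairs.items():
    x,r=tri(ray('wrist',w,P),ray('top',t));print(k,x.round(4),np.round(r,4))
zs={'handle_end':.101,'shoulder_mid':.101,'tab':.034,'lever_end':.062,'front_r':.085,'front_l':.087,'valve':.062}
for k,z in zs.items(): print(k,at_z('wrist',pairs[k][0],z,P).round(4),at_z('top',pairs[k][1],z).round(4))
print('board c',[at_z('wrist',p,.016,P).round(4).tolist() for p in((533,160),(610,198),(440,304))])
E
```

```text
handle_end [0.4681 0.0523 0.0914] [0.002 0.002]
shoulder_mid [0.5989 0.0745 0.0906] [0.0003 0.0003]
tab [0.5214 0.001  0.0139] [0.0015 0.0015]
lever_end [0.527  0.0977 0.0479] [0.0013 0.0013]
front_r [ 0.5138 -0.0819  0.0617] [0.0041 0.0041]
front_l [0.4612 0.1413 0.0813] [0.0007 0.0007]
valve [0.6091 0.055  0.049 ] [0.0032 0.0032]
yellow_front [ 0.519  -0.0952  0.1964] [0.0016 0.0016]
handle_end [0.4695 0.0484 0.101 ] [0.4687 0.0542 0.101 ]
shoulder_mid [0.5981 0.0713 0.101 ] [0.5966 0.0746 0.101 ]
tab [ 0.5225 -0.0018  0.034 ] [0.5201 0.0038 0.034 ]
lever_end [0.5272 0.0922 0.062 ] [0.5265 0.0984 0.062 ]
front_r [ 0.5166 -0.0827  0.085 ] [ 0.5115 -0.0742  0.085 ]
front_l [0.4633 0.139  0.087 ] [0.4603 0.1407 0.087 ]
valve [0.6105 0.0528 0.062 ] [0.6036 0.055  0.062 ]
board c [[0.5758, -0.2793, 0.016], [0.5566, -0.3838, 0.016], [0.3806, -0.2388, 0.016]]
```

Emit:
drive_tool([
  {"delta_pos": [0, 0, 0], "angular": [0, 3.8, 0]},
  {"delta_pos": [-25, 0, 26], "angular": [0, 0, 0]},
  {"delta_pos": [-25, 0, 26], "angular": [0, 0, 0]},
  {"delta_pos": [-25, 0, 26], "angular": [0, 0, 0]},
  {"delta_pos": [-26, 0, 27], "angular": [0, 0, 0]},
])

```text
t: 4.65
ee_pos: [0.5717, 0.0651, 0.3056]
eef_rot: [-1.283, 1.086, -1.087]
force: [0.5, 0.1, 0.6]
finger_gap: 0.997
```

Emit:
drive_tool([
  {"delta_pos": [0, 30, 0], "angular": [0, 0, 0]},
  {"delta_pos": [0, 30, 0], "angular": [0, 0, 0]},
  {"delta_pos": [0, 30, 0], "angular": [0, 0, 0]},
  {"delta_pos": [0, 0, 0], "angular": [0, 0, 0]},
])

```text
t: 4.98
ee_pos: [0.5685, 0.0641, 0.208]
eef_rot: [-1.292, 1.094, -1.08]
force: [-0.3, 0.2, -1.5]
finger_gap: 0.996
```

```bash
python3 - <<'E'
from h import *
s=ctrl.sense();print(s['t'],s['ee_pos'],R.from_rotvec(s['eef_rot']).as_matrix().round(3).tolist())
snap('wrist','6.png')
for n in ['spatula_mid','valve_axis','lever_grip']: print(n,[(d,at_z('wrist',d[0],{'spatula_mid':.093}.get(n,.052)).round(4)) for d in dets('wrist',n)[:2]])
im=snap('side');cv2.imwrite('pics/6s.png',im[130:330,180:440,::-1])
e=s['ee_pos'];print(proj('wrist',[e,[.469,.0515,.101],[.5975,.0728,.101]]))
E
```

```text
4.9833 [0.56851451 0.0640721  0.20799908] [[0.166, -0.012, 0.986], [-0.986, -0.001, 0.166], [-0.001, -1.0, -0.012]]
spatula_mid [(([303.6, 235.6], 0.61), array([0.5685, 0.0721, 0.093 ]))]
valve_axis [(([329.7, 166.8], 0.78), array([0.616 , 0.0599, 0.052 ]))]
lever_grip [(([279.9, 240.9], 0.85), array([0.5485, 0.0905, 0.052 ]))]
[[313.78518458 320.66438075]
 [309.42754375 362.21683648]
 [308.88479646 200.48279592]]
```

View pics/6.png

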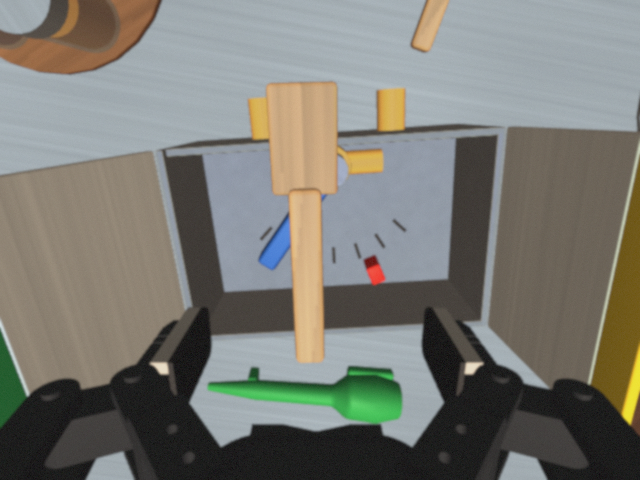

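The view agrees with my estimate: the handle end is at (310,361) against a predicted (309,362), with the spatula between the open fingers. Next I go down.

Emit:
drive_tool([
  {"delta_pos": [-3, 30, 3], "angular": [0, 0, 0]},
  {"delta_pos": [0, 30, 0], "angular": [0, 0, 0]},
  {"delta_pos": [0, 30, 0], "angular": [0, 0, 0]},
  {"delta_pos": [0, 20, 0], "angular": [0, 0, 0]},
  {"delta_pos": [0, 7, 0], "angular": [0, 0, 0]},
])

```text
t: 5.65
ee_pos: [0.5727, 0.0678, 0.0964]
eef_rot: [-1.285, 1.087, -1.084]
force: [-0.8, -0.3, -0.2]
finger_gap: 0.999
```

Emit:
drive_tool([
  {"delta_pos": [0, 0, 0], "angular": [0, 0, 0]},
  {"delta_pos": [0, 0, 0], "angular": [0, 0, 0]},
  {"delta_pos": [0, 0, 0], "angular": [0, 0, 0]},
  {"delta_pos": [0, 0, 0], "angular": [0, 0, 0]},
  {"delta_pos": [0, 0, 0], "angular": [0, 0, 0]},
], jaw=0, grip_force=30)

```text
t: 6.07
ee_pos: [0.5743, 0.0681, 0.1]
eef_rot: [-1.282, 1.083, -1.087]
force: [-1.2, 0.5, -0.2]
finger_gap: 0.299
```

Emit:
drive_tool([
  {"delta_pos": [0, 0, 0], "angular": [0, 0, 0]},
  {"delta_pos": [0, 0, 0], "angular": [0, 0, 0]},
  {"delta_pos": [0, 0, 0], "angular": [0, 0, 0]},
  {"delta_pos": [0, 0, 0], "angular": [0, 0, 0]},
])

```text
t: 6.4
ee_pos: [0.5743, 0.0681, 0.0999]
eef_rot: [-1.282, 1.083, -1.087]
force: [-0.1, -0.8, 5.3]
finger_gap: 0.251
```

Emit:
drive_tool([
  {"delta_pos": [0, -15, 0], "angular": [0, 0, 0]},
  {"delta_pos": [0, -32, 0], "angular": [0, 0, 0]},
  {"delta_pos": [0, -36, 0], "angular": [0, 0, 0]},
  {"delta_pos": [0, -36, 0], "angular": [0, 0, 0]},
  {"delta_pos": [0, -36, 0], "angular": [0, 0, 0]},
])

```text
t: 6.82
ee_pos: [0.573, 0.068, 0.2548]
eef_rot: [-1.284, 1.086, -1.085]
force: [1.1, 0.4, -0.9]
finger_gap: 0.249
```

Emit:
drive_tool([
  {"delta_pos": [0, -30, 0], "angular": [0, 0, 0]},
  {"delta_pos": [0, -15, 0], "angular": [0, 6.9, 0]},
  {"delta_pos": [0, 0, 0], "angular": [0, 6.9, 0]},
  {"delta_pos": [0, 0, 0], "angular": [0, 7.0, 0]},
  {"delta_pos": [0, 0, 0], "angular": [0, 0, 0]},
])

```text
t: 7.23
ee_pos: [0.5734, 0.068, 0.2984]
eef_rot: [-1.108, 1.355, -1.355]
force: [0.5, 0.0, -0.4]
finger_gap: 0.253
```

Emit:
drive_tool([
  {"delta_pos": [20, 0, -3], "angular": [0, 0, 0]},
  {"delta_pos": [28, 0, -4], "angular": [0, 0, 0]},
  {"delta_pos": [28, 0, -4], "angular": [0, 0, 0]},
  {"delta_pos": [28, 0, -4], "angular": [0, 0, 0]},
  {"delta_pos": [28, 0, -4], "angular": [0, 0, 0]},
])

```text
t: 7.65
ee_pos: [0.5284, -0.0587, 0.2979]
eef_rot: [-1.113, 1.349, -1.348]
force: [-0.3, -0.0, -0.2]
finger_gap: 0.249
```

Emit:
drive_tool([
  {"delta_pos": [28, 0, -4], "angular": [0, 0, 0]},
  {"delta_pos": [28, 0, -4], "angular": [0, 0, 0]},
  {"delta_pos": [28, 0, -4], "angular": [0, 0, 0]},
  {"delta_pos": [28, 0, -4], "angular": [0, 0, 0]},
  {"delta_pos": [28, 0, -4], "angular": [0, 0, 0]},
])

```text
t: 8.07
ee_pos: [0.4814, -0.1923, 0.298]
eef_rot: [-1.113, 1.349, -1.349]
force: [-0.2, 0.8, -0.7]
finger_gap: 0.251
```

Emit:
drive_tool([
  {"delta_pos": [28, 0, -4], "angular": [0, 0, 0]},
  {"delta_pos": [28, 0, -4], "angular": [0, 0, 0]},
  {"delta_pos": [28, 0, -4], "angular": [0, 0, 0]},
  {"delta_pos": [28, 0, -1], "angular": [0, 0, 0]},
  {"delta_pos": [0, 0, 0], "angular": [0, 0, 0]},
])

```text
t: 8.48
ee_pos: [0.4459, -0.3021, 0.2974]
eef_rot: [-1.112, 1.354, -1.352]
force: [1.1, -0.4, -0.9]
finger_gap: 0.252
```

```bash
python3 - <<'E'
from h import *
s=ctrl.sense();print(s['t'],s['ee_pos'],s['finger_gap'],R.from_rotvec(s['eef_rot']).as_matrix().round(3).tolist())
snap('wrist','7.png')
c=dets('wrist','board');print(c,[at_z('wrist',d[0],0) for d in c[:1]]);c=dets('wrist','spatula_mid')
print(c)
np.save('P7.npy',ctrl.camera_params('wrist'),allow_pickle=True)
E
```

```text
8.4833 [ 0.4459311  -0.30213949  0.29739899] 0.25187563376752603 [[-0.195, -0.002, 0.981], [-0.981, -0.001, -0.195], [0.001, -1.0, -0.002]]
[] []
[([314.7, 330.0], 0.86)]
```

View pics/7.png

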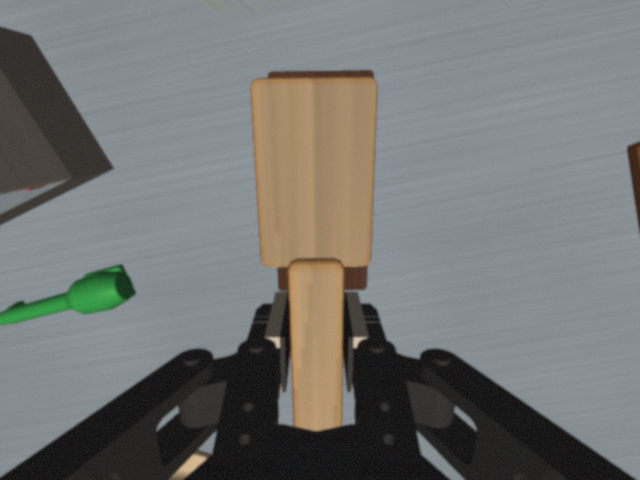

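```bash
python3 - <<'E'
from h import *
P=np.load('P7.npy',allow_pickle=True).item()
c=np.array([at_z('wrist',p,.016,P) for p in((270,72),(373,71),(279,288),(367,288))]);print(c.round(4).tolist(),c.mean(0))
e=ctrl.sense()['ee_pos'];M=R.from_rotvec(ctrl.sense()['eef_rot']).as_matrix()
b=np.array([at_z('wrist',p,e[2]-.005,P) for p in((252,80),(377,80),(317,263))]);print('blade in tool (mm)',((b-e)@M*1000).round(1).tolist())
f=np.array([.445,-.306,.016])
print(((c.mean(0)-e)@M*1000).round(1))
E
```

```text
[[0.5789, -0.2764, 0.016], [0.5595, -0.3802, 0.016], [0.3393, -0.231, 0.016], [0.3184, -0.3374, 0.016]] [ 0.44900985 -0.30623973  0.016     ]
blade in tool (mm) [[-21.0, 5.0, 92.0], [21.1, 4.9, 92.0], [1.0, 5.0, 25.7]]
[  7.8 281.9   3.1]
```

Emit:
drive_tool([
  {"delta_pos": [5, 20, 9], "angular": [0, 0, 0]},
  {"delta_pos": [0, 36, 0], "angular": [0, 0, 0]},
  {"delta_pos": [0, 36, 0], "angular": [0, 0, 0]},
  {"delta_pos": [0, 36, 0], "angular": [0, 0, 0]},
  {"delta_pos": [0, 36, 0], "angular": [0, 0, 0]},
])

```text
t: 9.05
ee_pos: [0.4559, -0.3036, 0.1329]
eef_rot: [-1.112, 1.349, -1.35]
force: [0.1, 0.1, -1.4]
finger_gap: 0.247
```

Emit:
drive_tool([
  {"delta_pos": [0, 36, 0], "angular": [0, 0, 0]},
  {"delta_pos": [0, 30, 0], "angular": [0, 0, 0]},
  {"delta_pos": [0, 18, 0], "angular": [0, 0, 0]},
  {"delta_pos": [0, 0, 0], "angular": [0, 0, 0]},
  {"delta_pos": [0, 0, 0], "angular": [0, 0, 0]},
])

```text
t: 9.47
ee_pos: [0.4557, -0.304, 0.0501]
eef_rot: [-1.112, 1.352, -1.349]
force: [0.7, -0.7, 0.5]
finger_gap: 0.245
```

Emit:
drive_tool([
  {"delta_pos": [3, 10, 0], "angular": [0, 0, 0]},
  {"delta_pos": [0, 5, 0], "angular": [0, 0, 0]},
  {"delta_pos": [0, 2, 0], "angular": [0, 0, 0]},
  {"delta_pos": [0, 0, 0], "angular": [0, 0, 0]},
])

```text
t: 9.8
ee_pos: [0.4549, -0.3081, 0.0333]
eef_rot: [-1.11, 1.352, -1.352]
force: [-0.3, -0.4, 0.7]
finger_gap: 0.247
```

Emit:
drive_tool([
  {"delta_pos": [0, 1, 0], "angular": [0, 0, 0]},
  {"delta_pos": [0, 0, 0], "angular": [0, 0, 0]},
])

```text
t: 9.97
ee_pos: [0.4551, -0.3082, 0.0327]
eef_rot: [-1.11, 1.351, -1.353]
force: [-0.3, 0.3, -0.6]
finger_gap: 0.248
```

Emit:
drive_tool([
  {"delta_pos": [0, 1.5, 0], "angular": [0, 0, 0]},
  {"delta_pos": [0, 0, 0], "angular": [0, 0, 0]},
])

```text
t: 10.13
ee_pos: [0.4551, -0.3083, 0.031]
eef_rot: [-1.11, 1.351, -1.353]
force: [0.0, -1.0, -0.2]
finger_gap: 0.246
```

Emit:
drive_tool([
  {"delta_pos": [0, 1, 0], "angular": [0, 0, 0]},
  {"delta_pos": [0, 0, 0], "angular": [0, 0, 0]},
])

```text
t: 10.3
ee_pos: [0.4551, -0.3083, 0.0309]
eef_rot: [-1.11, 1.352, -1.353]
force: [-3.0, 1.6, 6.3]
finger_gap: 0.247
```

Emit:
drive_tool([
  {"delta_pos": [0, 0, 0], "angular": [0, 0, 0]},
  {"delta_pos": [0, 0, 0], "angular": [0, 0, 0]},
  {"delta_pos": [0, 0, 0], "angular": [0, 0, 0]},
  {"delta_pos": [0, 0, 0], "angular": [0, 0, 0]},
], jaw=0.8)

```text
t: 10.63
ee_pos: [0.4549, -0.3081, 0.0296]
eef_rot: [-1.11, 1.352, -1.352]
force: [-0.3, -1.0, 0.3]
finger_gap: 0.792
```

Emit:
drive_tool([
  {"delta_pos": [0, -20, 0], "angular": [0, 0, 0]},
  {"delta_pos": [0, -36, 0], "angular": [0, 0, 0]},
  {"delta_pos": [0, -36, 0], "angular": [0, 0, 0]},
  {"delta_pos": [0, -36, 0], "angular": [0, 0, 0]},
  {"delta_pos": [0, -36, 0], "angular": [0, 0, 0]},
])

```text
t: 11.05
ee_pos: [0.4547, -0.3078, 0.1954]
eef_rot: [-1.11, 1.352, -1.352]
force: [-0.0, -0.3, 0.3]
finger_gap: 0.8
```

Emit:
drive_tool([
  {"delta_pos": [0, -36, 0], "angular": [0, 0, 0]},
  {"delta_pos": [0, -36, 0], "angular": [0, 0, 0]},
  {"delta_pos": [0, -25, 0], "angular": [0, 0, 0]},
  {"delta_pos": [0, 0, 0], "angular": [0, 0, 0]},
], jaw=0.6)

```text
t: 11.38
ee_pos: [0.456, -0.3089, 0.2979]
eef_rot: [-1.108, 1.342, -1.361]
force: [-0.2, 0.0, 0.8]
finger_gap: 0.597
```

```bash
python3 - <<'E'
from h import *
s=ctrl.sense();print(s['t'],s['ee_pos'],s['q'].round(2))
im=snap('top');
b=[d for d in ctrl.regions_of('top','board')][:1]
w=im.copy()
snap('wrist','8w.png')
for n in ['spatula_mid','board']: print(n,[(d,at_z('wrist',d[0],.024 if n[0]=='s' else 0).round(4)) for d in dets('wrist',n)[:3]])
cr=np.hstack([cv2.resize(im[150:345,250:550],None,fx=1.6,fy=1.6),cv2.resize(cv2.imread('pics/8w.png')[:,:,::-1],(416,312))])
cv2.imwrite('pics/8.png',cv2.resize(cr,(800,int(800*cr.shape[0]/cr.shape[1])))[:,:,::-1])
h=im[150:275,240:430];hsv=cv2.cvtColor(im,cv2.COLOR_RGB2HSV)
def cen(lo,hi,box):
    m=cv2.inRange(hsv,np.array(lo),np.array(hi));mm=np.zeros_like(m);mm[box[1]:box[3],box[0]:box[2]]=m[box[1]:box[3],box[0]:box[2]];p=cv2.findNonZero(mm);return len(p),p.reshape(-1,2).mean(0),cv2.minAreaRect(p)
print('blue',cen((105,120,60),(130,255,255),(290,165,400,260)));print('red',cen((0,150,100),(8,255,255),(340,210,390,255)))
print([(n,dets('top',n)[:2]) for n in('valve_axis','lever_grip','tab')])
E
```

```text
11.3833 [ 0.456042   -0.30892692  0.29785817] [-0.66  0.11  1.23 -0.    1.78  1.1 ]
spatula_mid [(([314.0, 201.7], 0.87), array([ 0.4474, -0.3046,  0.024 ]))]
board []
blue (226, array([325.15929204, 216.33628319]), ((325.1705017089844, 216.17672729492188), (6.1098737716674805, 37.5711669921875), 24.227745056152344))
red (31, array([363.        , 236.61290323]), ((362.9999694824219, 236.4999542236328), (6.37905216217041, 4.437601566314697), 56.3099365234375))
[('valve_axis', [([334.6, 197.0], 0.76)]), ('lever_grip', [([321.9, 222.9], 0.66), ([511.1, 266.9], 0.58)]), ('tab', [])]
```

View pics/8.png

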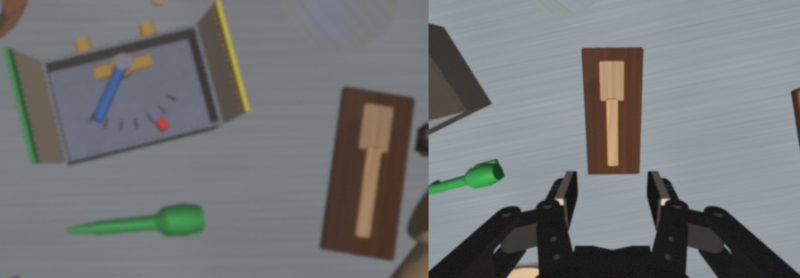

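The spatula lies lengthwise in the middle of the dark board, as the wrist crop shows. Next is the lever.

Emit:
drive_tool([
  {"delta_pos": [-20, 0, -2], "angular": [0, 0, 0]},
  {"delta_pos": [-31, 0, -2], "angular": [0, 0, 0]},
  {"delta_pos": [-31, 0, -2], "angular": [0, 0, 0]},
  {"delta_pos": [-31, 0, -2], "angular": [0, 0, 0]},
  {"delta_pos": [-31, 0, -2], "angular": [0, 0, 0]},
])

```text
t: 12.2
ee_pos: [0.473, -0.1635, 0.2902]
eef_rot: [-1.11, 1.353, -1.352]
force: [0.4, 0.6, -0.1]
finger_gap: 0.602
```

Emit:
drive_tool([
  {"delta_pos": [-31, 0, -2], "angular": [0, 0, 0]},
  {"delta_pos": [-31, 0, -2], "angular": [0, 0, 0]},
  {"delta_pos": [-31, 0, -2], "angular": [0, 0, 0]},
  {"delta_pos": [-31, 0, -2], "angular": [0, 0, 0]},
  {"delta_pos": [-31, 0, -2], "angular": [0, 0, 0]},
])

```text
t: 12.62
ee_pos: [0.4933, -0.0094, 0.2903]
eef_rot: [-1.111, 1.353, -1.352]
force: [0.2, 0.0, -0.0]
finger_gap: 0.601
```

Emit:
drive_tool([
  {"delta_pos": [-31, 0, -2], "angular": [0, 0, 0]},
  {"delta_pos": [-25, 0, -2], "angular": [0, 0, 0]},
  {"delta_pos": [0, 0, 0], "angular": [0, 7, 0]},
  {"delta_pos": [0, 0, 0], "angular": [0, 7, 0]},
  {"delta_pos": [0, 0, 0], "angular": [0, 0, 0]},
])

```text
t: 13.03
ee_pos: [0.5004, 0.0454, 0.2902]
eef_rot: [-0.967, 1.529, -1.528]
force: [-0.3, -0.7, 0.2]
finger_gap: 0.603
```

```bash
python3 - <<'E'
from h import *
s=ctrl.sense();print(s['t'],s['ee_pos'],s['q'].round(2),R.from_rotvec(s['eef_rot']).as_matrix().round(3).tolist())
im=snap('wrist','9.png');np.save('P9.npy',ctrl.camera_params('wrist'),allow_pickle=True)
hsv=cv2.cvtColor(im,cv2.COLOR_RGB2HSV)
def rect(lo,hi):
    m=cv2.inRange(hsv,np.array(lo),np.array(hi));n,l,st,c=cv2.connectedComponentsWithStats(m);k=1+np.argmax(st[1:,4]);return st[k],cv2.boxPoints(cv2.minAreaRect(cv2.findNonZero((l==k).astype(np.uint8)))).round(1).tolist()
print('blue',rect((105,120,60),(130,255,255)));print('red',rect((0,150,100),(8,255,255)))
for n in('valve_axis','lever_grip','flap_inner_hinge','flap_outer_hinge'):
    z={'v':.052,'l':.052}.get(n[0],.085 if 'inner' in n else .092)
    print(n,[(d,at_z('wrist',d[0],z).round(4)) for d in dets('wrist',n)[:2]])
E
```

```text
13.0333 [0.50039554 0.0453513  0.29016175] [ 0.02 -0.02  1.38 -0.    1.78  2.03] [[-0.429, -0.001, 0.903], [-0.903, -0.0, -0.429], [0.001, -1.0, -0.001]]
blue (array([ 244,  116,   21,   87, 1414], dtype=int32), [[242.6999969482422, 117.0], [259.70001220703125, 115.80000305175781], [265.3999938964844, 201.60000610351562], [248.5, 202.8000030517578]])
red (array([336, 151,  18,  17, 190], dtype=int32), [[334.1000061035156, 159.89999389648438], [340.1000061035156, 150.1999969482422], [354.3999938964844, 159.10000610351562], [348.29998779296875, 168.8000030517578]])
valve_axis [(([247.8, 104.9], 0.81), array([0.6103, 0.0636, 0.052 ]))]
lever_grip [(([256.7, 180.6], 0.86), array([0.5438, 0.0892, 0.052 ]))]
flap_inner_hinge [(([388.0, 59.4], 0.9), array([ 0.5892, -0.0634,  0.085 ]))]
flap_outer_hinge [(([186.1, 229.3], 0.93), array([0.5348, 0.1613, 0.092 ]))]
```

View pics/9.png

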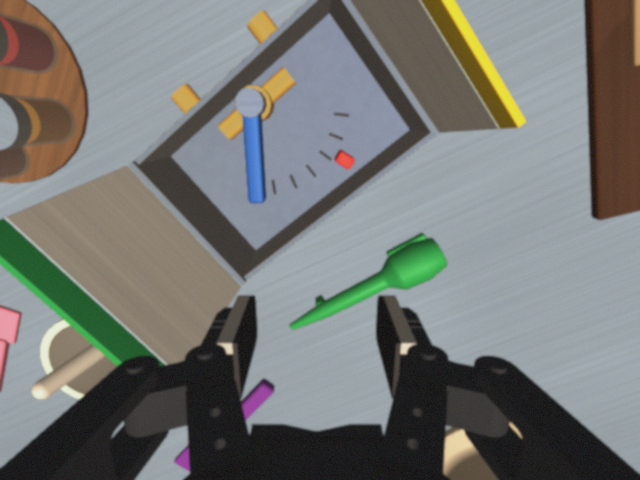

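The pivot hub is at (251,101), the lever tip at (257,200) and the tab at (344,159), with nothing obstructing them.

```bash
python3 - <<'E'
from h import *
P=np.load('P9.npy',allow_pickle=True).item()
def a(v): return np.degrees(np.arctan2(v[1],v[0]))
c=np.array([.562,.049]);yaw=np.radians(13.6)
piv=c+.05*np.array([np.cos(yaw),np.sin(yaw)])
tw=at_z('wrist',(344,158.5),.031,P)[:2];tt=at_z('top',(363,236.6),.031)[:2]
l0=at_z('wrist',(250.9,120),.062,P)[:2];l1=at_z('wrist',(256,192),.062,P)[:2]
pw=at_z('wrist',(251,101),.066,P)[:2]
top0=at_z('top',(325.2+7,216.3-15.5),.06)[:2];top1=at_z('top',(325.2-7,216.3+15.5),.06)[:2]
print('piv',piv,pw,'tab',tw,tt)
for p in(piv,pw):print('tabdir',a(tw-p),np.linalg.norm(tw-p),a(tt-p),np.linalg.norm(tt-p))
print('lever',l0,l1,a(l1-l0),a(l1-pw),a(l1-piv),a(top1-top0),np.linalg.norm(l1-pw))
E
```

```text
piv [0.61059805 0.06075711] [0.61052119 0.05745912] tab [0.52396709 0.00110518] [0.52125239 0.00416686]
tabdir -145.44966577429526 0.10518210374542183 -147.6504231672738 0.10575965092492039
tabdir -146.93251532727157 0.10328299884149933 -149.16337472492742 0.10396626442809019
lever [0.59643015 0.06587858] [0.53485056 0.09322665] 156.05354940856486 154.70112213317793 156.7973644481623 155.13856865009686 0.08369803103641076
```

Emit:
drive_tool([
  {"delta_pos": [-29, 0, 15], "angular": [0, -1.4, 0]},
  {"delta_pos": [-29, 20, 15], "angular": [0, 0, 0]},
  {"delta_pos": [0, 36, 0], "angular": [0, 0, 0]},
  {"delta_pos": [0, 36, 0], "angular": [0, 0, 0]},
  {"delta_pos": [0, 36, 0], "angular": [0, 0, 0]},
])

```text
t: 13.7
ee_pos: [0.552, 0.0851, 0.161]
eef_rot: [-0.984, 1.507, -1.507]
force: [0.9, 0.4, 0.9]
finger_gap: 0.603
```

Emit:
drive_tool([
  {"delta_pos": [0, 36, 0], "angular": [0, 0, 0]},
  {"delta_pos": [0, 30, 0], "angular": [0, 0, 0]},
  {"delta_pos": [0, 15, 0], "angular": [0, 0, 0]},
  {"delta_pos": [0, 0, 0], "angular": [0, 0, 0]},
  {"delta_pos": [0, 0, 0], "angular": [0, 0, 0]},
])

```text
t: 14.12
ee_pos: [0.5517, 0.0848, 0.0816]
eef_rot: [-0.984, 1.509, -1.508]
force: [0.0, -0.1, 1.1]
finger_gap: 0.596
```

Emit:
drive_tool([
  {"delta_pos": [-1, 15, 0], "angular": [0, 0, 0]},
  {"delta_pos": [0, 12, 0], "angular": [0, 0, 0]},
  {"delta_pos": [0, 0, 0], "angular": [0, 0, 0]},
])

```text
t: 14.37
ee_pos: [0.5517, 0.0859, 0.0537]
eef_rot: [-0.985, 1.51, -1.508]
force: [0.0, -1.0, -0.3]
finger_gap: 0.601
```

Emit:
drive_tool([
  {"delta_pos": [0, 0, 0], "angular": [0, 0, 0]},
  {"delta_pos": [0, 0, 0], "angular": [0, 0, 0]},
  {"delta_pos": [0, 0, 0], "angular": [0, 0, 0]},
  {"delta_pos": [0, 0, 0], "angular": [0, 0, 0]},
  {"delta_pos": [0, 0, 0], "angular": [0, 0, 0]},
], jaw=0, grip_force=20)

```text
t: 14.78
ee_pos: [0.553, 0.0862, 0.056]
eef_rot: [-0.981, 1.507, -1.509]
force: [-1.2, 0.6, 5.0]
finger_gap: 0.179
```

Emit:
drive_tool([
  {"delta_pos": [0, 0, 0], "angular": [0, 0, 0]},
  {"delta_pos": [0, 0, 0], "angular": [0, 0, 0]},
])

```text
t: 14.95
ee_pos: [0.553, 0.0861, 0.056]
eef_rot: [-0.981, 1.507, -1.509]
force: [-0.8, 0.6, 6.1]
finger_gap: 0.18
```

Emit:
drive_tool([
  {"delta_pos": [6.4, 0, 0.3], "angular": [0, -5.8, 0]},
  {"delta_pos": [6.4, 0, 0.3], "angular": [0, -5.8, 0]},
  {"delta_pos": [6.4, 0, 0.3], "angular": [0, -5.8, 0]},
  {"delta_pos": [6.4, 0, 0.3], "angular": [0, -5.8, 0]},
  {"delta_pos": [6.4, 0, 0.3], "angular": [0, -5.8, 0]},
])

```text
t: 15.37
ee_pos: [0.5477, 0.0548, 0.056]
eef_rot: [-1.251, 1.137, -1.14]
force: [1.3, 1.3, 4.6]
finger_gap: 0.18
```

Emit:
drive_tool([
  {"delta_pos": [6.4, 0, 0.3], "angular": [0, -5.8, 0]},
  {"delta_pos": [6.4, 0, 0.3], "angular": [0, -5.8, 0]},
  {"delta_pos": [6.4, 0, 0.3], "angular": [0, -5.8, 0]},
  {"delta_pos": [6.4, 0, 0.3], "angular": [0, -5.8, 0]},
  {"delta_pos": [0, 0, 0], "angular": [0, 0, 0]},
])

```text
t: 15.78
ee_pos: [0.5553, 0.0299, 0.056]
eef_rot: [-1.403, 0.832, -0.835]
force: [-1.0, 2.8, 7.4]
finger_gap: 0.182
```

```bash
python3 - <<'E'
from h import *
s=ctrl.sense();M=R.from_rotvec(s['eef_rot']).as_matrix();e=s['ee_pos'];p=e[:2]-[.6106,.0600]
print(e,s['force'],'yaw',np.degrees(np.arctan2(M[1,2],M[0,2])),'bar',np.degrees(np.arctan2(p[1],p[0])),np.linalg.norm(p))
E
```

```text
[0.55531645 0.02989639 0.05601155] [-0.98188129  2.82997163  7.42960105] yaw 28.60853139694824 bar -151.43033188181786 0.06294837490564481
```

Emit:
drive_tool([
  {"delta_pos": [5.8, 0, 0.3], "angular": [0, -5.2, 0]},
  {"delta_pos": [0, 0, 0], "angular": [0, 0, 0]},
  {"delta_pos": [0, 0, 0], "angular": [0, 0, 0]},
])

```text
t: 16.03
ee_pos: [0.5581, 0.0254, 0.056]
eef_rot: [-1.43, 0.767, -0.77]
force: [-0.7, 1.0, 6.7]
finger_gap: 0.182
```

Emit:
drive_tool([
  {"delta_pos": [0, 0, 0], "angular": [0, 0, 0]},
  {"delta_pos": [0, 0, 0], "angular": [0, 0, 0]},
  {"delta_pos": [0, 0, 0], "angular": [0, 0, 0]},
  {"delta_pos": [0, 0, 0], "angular": [0, 0, 0]},
], jaw=0.6)

```text
t: 16.37
ee_pos: [0.557, 0.0253, 0.0544]
eef_rot: [-1.431, 0.769, -0.768]
force: [-0.9, -0.1, -0.3]
finger_gap: 0.603
```

Emit:
drive_tool([
  {"delta_pos": [0, -30, 0], "angular": [0, 0, 0]},
  {"delta_pos": [0, -36, 0], "angular": [0, 0, 0]},
  {"delta_pos": [0, -36, 0], "angular": [0, 0, 0]},
  {"delta_pos": [0, -36, 0], "angular": [0, 0, 0]},
  {"delta_pos": [0, -36, -30], "angular": [0, 0, 0]},
])

```text
t: 16.78
ee_pos: [0.5363, 0.0119, 0.2265]
eef_rot: [-1.43, 0.766, -0.767]
force: [0.4, -0.5, 1.0]
finger_gap: 0.602
```

Emit:
drive_tool([
  {"delta_pos": [0, -36, -30], "angular": [0, 0, 0]},
  {"delta_pos": [0, 0, 0], "angular": [0, 0, 0]},
])

```text
t: 16.95
ee_pos: [0.5127, -0.0059, 0.2648]
eef_rot: [-1.427, 0.76, -0.778]
force: [-0.6, -0.2, 0.8]
finger_gap: 0.6
```

```bash
python3 - <<'E'
from h import *
s=ctrl.sense();print(s['t'],s['ee_pos'])
im=snap('wrist');P=ctrl.camera_params('wrist')
hsv=cv2.cvtColor(im,cv2.COLOR_RGB2HSV)
def big(lo,hi):
    m=cv2.inRange(hsv,np.array(lo),np.array(hi));n,l,st,c=cv2.connectedComponentsWithStats(m);k=1+np.argmax(st[1:,4]);p=cv2.findNonZero((l==k).astype(np.uint8));return st[k],cv2.fitLine(p,cv2.DIST_L2,0,.01,.01).ravel(),c[k]
print('blue',big((105,120,60),(130,255,255)));print('red',big((0,150,100),(8,255,255)));print(dets('wrist','valve_axis'))
np.save('P10.npy',P,allow_pickle=True)
st=big((105,120,60),(130,255,255))[0]
x,y=int(st[0]+st[2]/2),int(st[1]+st[3]/2);x0,y0=max(0,x-100),max(0,y-75);print(x0,y0)
cv2.imwrite('pics/10.png',cv2.resize(im[y0:y0+150,x0:x0+200],None,fx=4,fy=4,interpolation=cv2.INTER_CUBIC)[:,:,::-1])
E
```

```text
16.95 [ 0.51273454 -0.00587435  0.26481352]
blue (array([ 305,   87,   17,   96, 1600], dtype=int32), array([3.4348459e-03, 9.9999410e-01, 3.1300937e+02, 1.3494376e+02],
      dtype=float32), array([313.009375, 134.94375 ]))
red (array([308, 185,  11,  15, 162], dtype=int32), array([2.1176023e-02, 9.9977577e-01, 3.1291357e+02, 1.9204321e+02],
      dtype=float32), array([312.91358025, 192.04320988]))
[([313.7, 72.5], 0.81)]
213 60
```

View pics/10.png

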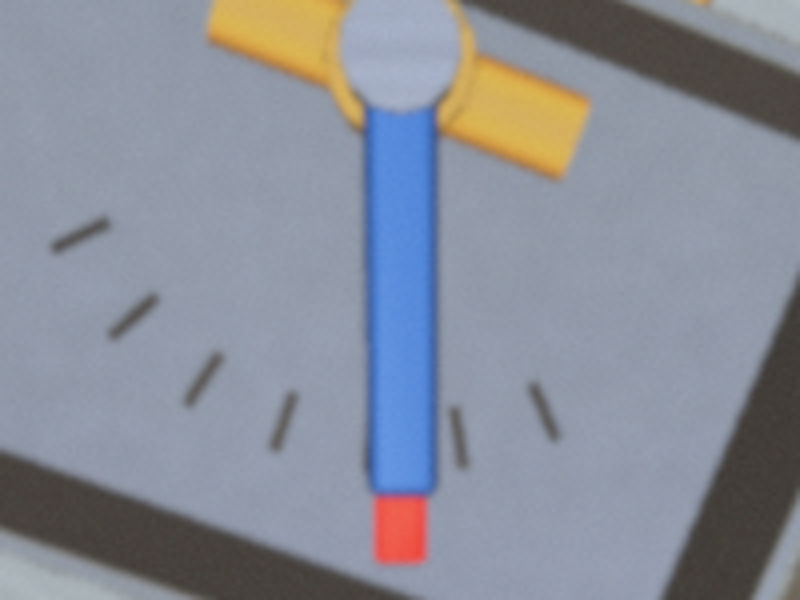

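The lever bar lies exactly in line with the red tab: in the wrist frame the bar axis is column 313.0 and the tab column 312.9. Next I fold the yellow flap, pushing from its outside with closed fingers.

Emit:
drive_tool([
  {"delta_pos": [0, -15, 0], "angular": [0, 6.6, 0]},
  {"delta_pos": [0, -15, 0], "angular": [0, 6.6, 0]},
  {"delta_pos": [0, -10, 0], "angular": [0, 6.6, 0]},
  {"delta_pos": [0, 0, 0], "angular": [0, 0, 0]},
], jaw=0)

```text
t: 17.38
ee_pos: [0.5135, -0.0038, 0.2972]
eef_rot: [-1.311, 1.033, -1.034]
force: [0.6, -0.5, 0.1]
finger_gap: 0.036
```

Emit:
drive_tool([
  {"delta_pos": [30, 0, 12], "angular": [0, 0, 0]},
  {"delta_pos": [30, 0, 12], "angular": [0, 0, 0]},
  {"delta_pos": [30, 0, 12], "angular": [0, 0, 0]},
  {"delta_pos": [30, 0, 12], "angular": [0, 0, 0]},
  {"delta_pos": [30, 0, 12], "angular": [0, 0, 0]},
])

```text
t: 17.8
ee_pos: [0.6075, -0.1365, 0.2939]
eef_rot: [-1.316, 1.03, -1.024]
force: [0.4, 0.8, 0.3]
finger_gap: 0.001
```

```bash
cat > loc.py <<'E'
from h import *
def loc():
    s=ctrl.sense();M=R.from_rotvec(s['eef_rot']).as_matrix();e=s['ee_pos'];d=e[:2]-[.562,.049];a=np.radians(13.6)
    return s['t'],'local',(1000*np.array([d@[np.cos(a),np.sin(a)],d@[-np.sin(a),np.cos(a)],e[2]])).round(1),'yaw',np.degrees(np.arctan2(M[1,2],M[0,2])).round(1),s['force'].round(1)
print(*loc())
E
python3 - <<'E'
import loc
from h import *
im=snap('side');cv2.imwrite('pics/11.png',cv2.resize(im[120:320,180:440],(780,600))[:,:,::-1])
E
```

```text
17.8 local [   0.6 -191.   293.9] yaw 14.0 [0.4 0.8 0.3]
```

View pics/11.png

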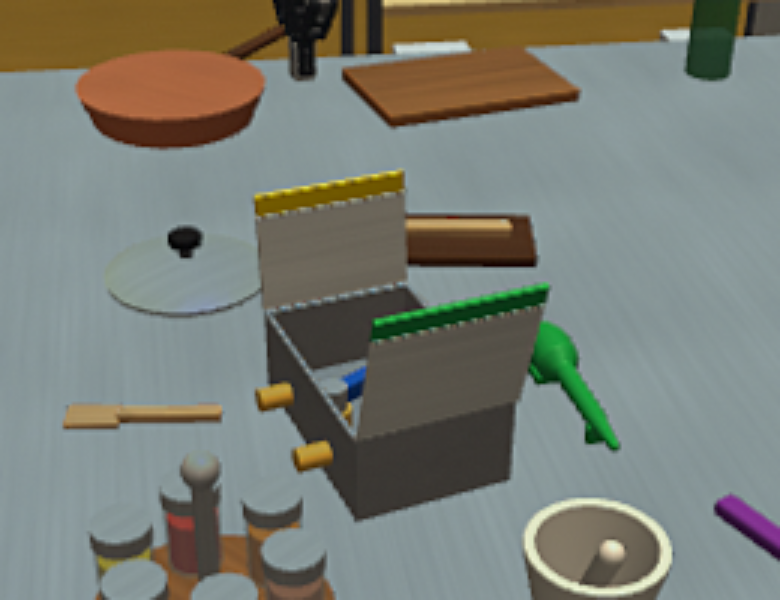

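The yellow flap stands nearly upright behind the box and the gripper is beyond it. I'll get both flap angles from the top-view corners.

```bash
python3 - <<'E'
from h import *
a=np.radians(13.6);X=np.array([np.cos(a),np.sin(a),0]);Y=np.array([-X[1],X[0],0]);C=np.array([.562,.049,0])
for nm,px,sg,L,z in(('y',(423.5,227.5),-1,.115,.085),('g',(273.3,264.3),1,.135,.092)):
    th=np.radians(np.arange(80,125,2))
    p=np.array([C-.075*X+sg*Y*(.115-L*np.cos(t))+[0,0,z+L*np.sin(t)] for t in th])
    e=np.linalg.norm(proj('top',p)-px,axis=1);i=e.argmin();print(nm,np.degrees(th[i]),e[i].round(2),p[i].round(3))
# rows: corner path for yellow
for t in (105,90,75,60,45,30,15,0):
    t_=np.radians(t);r=.09
    print(t,np.round([-115+1000*(r*np.cos(t_)-.006*np.sin(t_))-15,85+1000*(r*np.sin(t_)+.006*np.cos(t_))+14],1), 'green',np.round([115-1000*(.105*np.cos(t_)-.006*np.sin(t_))+15,92+1000*(.105*np.sin(t_)+.006*np.cos(t_))+14],1))
E
```

```text
y 96.00000000000001 0.7 [ 0.519 -0.092  0.199]
g 106.0 0.32 [0.453 0.179 0.222]
105 [-159.1  184.4] green [163.  205.9]
90 [-136.  189.] green [136. 211.]
75 [-112.5  187.5] green [108.6 209. ]
60 [-90.2 179.9] green [ 82.7 199.9]
45 [-70.6 166.9] green [ 60.  184.5]
30 [-55.1 149.2] green [ 42.1 163.7]
15 [-44.6 128.1] green [ 30.1 139. ]
0 [-40. 105.] green [ 25. 112.]
```

Emit:
drive_tool([
  {"delta_pos": [0, 36, 0], "angular": [0, 0, 0]},
  {"delta_pos": [0, 36, 0], "angular": [0, 0, 0]},
  {"delta_pos": [0, 34, 0], "angular": [0, 0, 0]},
  {"delta_pos": [-16, 0, 0], "angular": [0, 0, 0]},
  {"delta_pos": [-16, 0, 0], "angular": [0, 0, 0]},
])

```text
t: 18.27
ee_pos: [0.5976, -0.1033, 0.1868]
eef_rot: [-1.317, 1.036, -1.024]
force: [0.4, 0.1, 1.3]
finger_gap: -0.001
```

Emit:
drive_tool([
  {"delta_pos": [-12, 0, 0], "angular": [0, 0, 0]},
  {"delta_pos": [-12, 0, 0], "angular": [0, 0, 0]},
  {"delta_pos": [-12, 0, 0], "angular": [0, 0, 0]},
  {"delta_pos": [-12, 0, 0], "angular": [0, 0, 0]},
])

```text
t: 18.6
ee_pos: [0.5881, -0.0565, 0.1927]
eef_rot: [-1.312, 1.027, -1.032]
force: [0.7, -1.6, -0.2]
finger_gap: 0.004
```

```bash
python3 loc.py
```

```text
18.6 local [   0.6 -108.7  192.7] yaw 13.8 [ 0.7 -1.6 -0.2]
```

Emit:
drive_tool([
  {"delta_pos": [-10, 6, 0], "angular": [0, 0, 0]},
  {"delta_pos": [-10, 6, 0], "angular": [0, 0, 0]},
  {"delta_pos": [-10, 7, 0], "angular": [0, 0, 0]},
  {"delta_pos": [-10, 7, 0], "angular": [0, 0, 0]},
  {"delta_pos": [-8, 9, 0], "angular": [0, 0, 0]},
])

```text
t: 19.02
ee_pos: [0.5762, -0.0101, 0.1552]
eef_rot: [-1.313, 1.03, -1.03]
force: [1.2, -0.9, 2.1]
finger_gap: -0.005
```

Emit:
drive_tool([
  {"delta_pos": [-7, 9, 0], "angular": [0, 0, 0]},
  {"delta_pos": [-5, 10, 0], "angular": [0, 0, 0]},
  {"delta_pos": [-5, 11, 0], "angular": [0, 0, 0]},
  {"delta_pos": [0, 0, 0], "angular": [0, 0, 0]},
])

```text
t: 19.35
ee_pos: [0.5708, 0.0061, 0.1223]
eef_rot: [-1.317, 1.034, -1.027]
force: [-0.4, 0.5, -0.6]
finger_gap: 0.001
```

```bash
python3 loc.py
```

```text
19.35 local [ -1.6 -43.7 122.3] yaw 13.8 [-0.4  0.5 -0.6]
```

Emit:
drive_tool([
  {"delta_pos": [-2, 6, 0], "angular": [0, 0, 0]},
  {"delta_pos": [-2, 5, 0], "angular": [0, 0, 0]},
  {"delta_pos": [0, 3, 0], "angular": [0, 0, 0]},
  {"delta_pos": [0, 0, 0], "angular": [0, 0, 0]},
])

```text
t: 19.68
ee_pos: [0.5711, 0.0091, 0.111]
eef_rot: [-1.314, 1.031, -1.03]
force: [-0.9, -0.4, 0.3]
finger_gap: 0.002
```

Emit:
drive_tool([
  {"delta_pos": [0, 1.5, 0], "angular": [0, 0, 0]},
  {"delta_pos": [0, 0, 0], "angular": [0, 0, 0]},
])

```text
t: 19.85
ee_pos: [0.5715, 0.009, 0.1103]
eef_rot: [-1.313, 1.03, -1.031]
force: [0.1, -0.6, 0.2]
finger_gap: 0.001
```

Emit:
drive_tool([
  {"delta_pos": [0, 1.5, 0], "angular": [0, 0, 0]},
  {"delta_pos": [0, 0, 0], "angular": [0, 0, 0]},
])

```text
t: 20.02
ee_pos: [0.5715, 0.0091, 0.1088]
eef_rot: [-1.313, 1.03, -1.031]
force: [0.0, 0.5, 0.8]
finger_gap: -0.005
```

Emit:
drive_tool([
  {"delta_pos": [0, 1.5, 0], "angular": [0, 0, 0]},
  {"delta_pos": [0, 1, 0], "angular": [0, 0, 0]},
  {"delta_pos": [0, 0, 0], "angular": [0, 0, 0]},
])

```text
t: 20.27
ee_pos: [0.5714, 0.0092, 0.1061]
eef_rot: [-1.313, 1.03, -1.03]
force: [0.3, 0.5, 0.8]
finger_gap: -0.0
```

Emit:
drive_tool([
  {"delta_pos": [0, 1.2, 0], "angular": [0, 0, 0]},
  {"delta_pos": [0, 0, 0], "angular": [0, 0, 0]},
])

```text
t: 20.43
ee_pos: [0.5714, 0.0092, 0.1051]
eef_rot: [-1.313, 1.03, -1.03]
force: [0.4, 0.6, 0.4]
finger_gap: -0.0
```

Emit:
drive_tool([
  {"delta_pos": [0, 1, 0], "angular": [0, 0, 0]},
  {"delta_pos": [0, 0, 0], "angular": [0, 0, 0]},
])

```text
t: 20.6
ee_pos: [0.5715, 0.0091, 0.105]
eef_rot: [-1.313, 1.03, -1.031]
force: [-2.8, -0.3, 6.8]
finger_gap: 0.001
```

Emit:
drive_tool([
  {"delta_pos": [0, 1, 0], "angular": [0, 0, 0]},
  {"delta_pos": [0, 0, 0], "angular": [0, 0, 0]},
])

```text
t: 20.77
ee_pos: [0.5715, 0.0092, 0.1049]
eef_rot: [-1.313, 1.03, -1.031]
force: [-5.6, 0.6, 11.4]
finger_gap: -0.003
```

Emit:
drive_tool([
  {"delta_pos": [0, -20, 0], "angular": [0, 0, 0]},
  {"delta_pos": [0, -36, 0], "angular": [0, 0, 0]},
  {"delta_pos": [0, -36, 0], "angular": [0, 0, 0]},
  {"delta_pos": [0, -36, 0], "angular": [0, 0, 0]},
  {"delta_pos": [0, -36, 0], "angular": [0, 0, 0]},
])

```text
t: 21.18
ee_pos: [0.571, 0.0091, 0.2686]
eef_rot: [-1.314, 1.031, -1.03]
force: [0.6, 0.2, -0.1]
finger_gap: -0.003
```

Emit:
drive_tool([
  {"delta_pos": [0, -30, 0], "angular": [0, 0, 0]},
  {"delta_pos": [0, 0, 0], "angular": [0, 0, 0]},
])

```text
t: 21.35
ee_pos: [0.5728, 0.009, 0.305]
eef_rot: [-1.306, 1.021, -1.038]
force: [0.2, 0.1, 1.5]
finger_gap: 0.003
```

```bash
python3 loc.py
```

```text
21.35 local [  1.1 -41.4 305. ] yaw 13.8 [0.2 0.1 1.5]
```

Emit:
drive_tool([
  {"delta_pos": [-25, 0, 0], "angular": [0, 0, 0]},
  {"delta_pos": [-34, 0, 0], "angular": [0, 0, 0]},
  {"delta_pos": [-36, 0, 0], "angular": [0, 0, 0]},
  {"delta_pos": [-36, 0, 0], "angular": [0, 0, 0]},
  {"delta_pos": [-36, 0, 0], "angular": [0, 0, 0]},
])

```text
t: 21.77
ee_pos: [0.531, 0.1727, 0.2966]
eef_rot: [-1.314, 1.031, -1.031]
force: [0.6, 0.1, -0.5]
finger_gap: 0.002
```

Emit:
drive_tool([
  {"delta_pos": [-36, 0, 0], "angular": [0, 0, 0]},
  {"delta_pos": [-35, 0, 0], "angular": [0, 0, 0]},
  {"delta_pos": [0, 0, 0], "angular": [0, 0, 0]},
])

```text
t: 22.02
ee_pos: [0.5128, 0.2454, 0.2963]
eef_rot: [-1.316, 1.027, -1.024]
force: [0.3, -1.4, 0.2]
finger_gap: -0.001
```

```bash
python3 loc.py; python3 - <<'E'
from h import *
im=snap('top');cv2.imwrite('pics/12.png',cv2.resize(im[90:310,170:450],(760,597))[:,:,::-1])
E
```

```text
22.0167 local [ -1.7 202.5 296.3] yaw 14.1 [ 0.3 -1.4  0.2]
```

View pics/12.png

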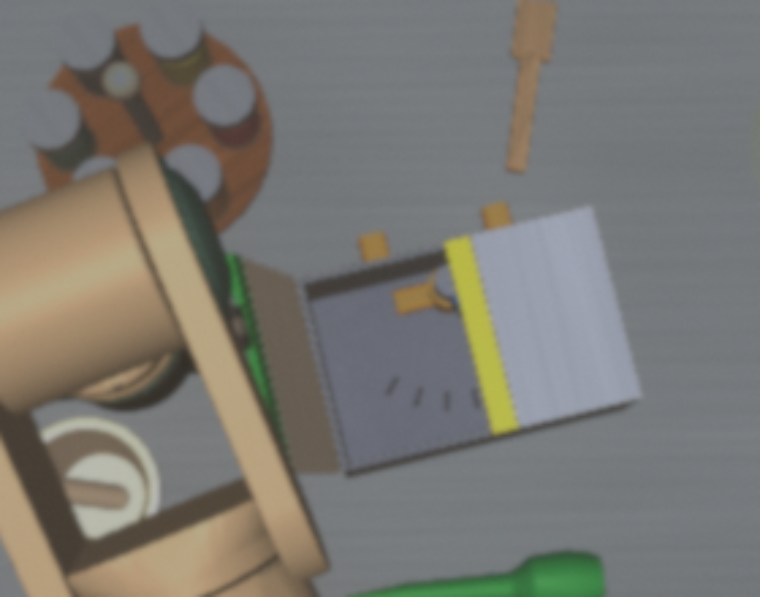

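The yellow flap lies flat over its half of the box and the green flap is still up. Next I fold the green one.

Emit:
drive_tool([
  {"delta_pos": [0, 30, 0], "angular": [0, 0, 0]},
  {"delta_pos": [0, 34, 0], "angular": [0, 0, 0]},
  {"delta_pos": [0, 28, 0], "angular": [0, 0, 0]},
  {"delta_pos": [15, 0, 0], "angular": [0, 0, 0]},
  {"delta_pos": [13, 0, 0], "angular": [0, 0, 0]},
])

```text
t: 22.48
ee_pos: [0.5207, 0.2116, 0.2023]
eef_rot: [-1.318, 1.033, -1.029]
force: [-1.3, 2.4, -0.5]
finger_gap: -0.0
```

Emit:
drive_tool([
  {"delta_pos": [12, 0, 0], "angular": [0, 0, 0]},
  {"delta_pos": [12, 0, 0], "angular": [0, 0, 0]},
  {"delta_pos": [12, 0, 0], "angular": [0, 0, 0]},
  {"delta_pos": [12, 0, 0], "angular": [0, 0, 0]},
])

```text
t: 22.82
ee_pos: [0.5336, 0.1653, 0.2064]
eef_rot: [-1.311, 1.029, -1.032]
force: [0.0, 0.7, -0.7]
finger_gap: 0.002
```

```bash
python3 loc.py
```

```text
22.8167 local [-2.000e-01  1.197e+02  2.064e+02] yaw 13.7 [ 0.   0.7 -0.7]
```

Emit:
drive_tool([
  {"delta_pos": [12, 0, 0], "angular": [0, 0, 0]},
  {"delta_pos": [12, 3, 0], "angular": [0, 0, 0]},
  {"delta_pos": [12, 4, 0], "angular": [0, 0, 0]},
  {"delta_pos": [12, 7, 0], "angular": [0, 0, 0]},
  {"delta_pos": [11, 8, 0], "angular": [0, 0, 0]},
])

```text
t: 23.23
ee_pos: [0.5474, 0.1078, 0.1827]
eef_rot: [-1.313, 1.03, -1.031]
force: [1.1, 0.9, 2.2]
finger_gap: -0.001
```

Emit:
drive_tool([
  {"delta_pos": [9, 10, 0], "angular": [0, 0, 0]},
  {"delta_pos": [9, 10, 0], "angular": [0, 0, 0]},
  {"delta_pos": [6, 12, 0], "angular": [0, 0, 0]},
  {"delta_pos": [6, 12, 0], "angular": [0, 0, 0]},
  {"delta_pos": [0, 0, 0], "angular": [0, 0, 0]},
])

```text
t: 23.65
ee_pos: [0.5527, 0.079, 0.1351]
eef_rot: [-1.317, 1.035, -1.028]
force: [-0.7, 0.2, -1.4]
finger_gap: 0.003
```

```bash
python3 loc.py
```

```text
23.65 local [ -2.   31.3 135.1] yaw 13.7 [-0.7  0.2 -1.4]
```

Emit:
drive_tool([
  {"delta_pos": [2, 8, 0], "angular": [0, 0, 0]},
  {"delta_pos": [2, 6, 0], "angular": [0, 0, 0]},
  {"delta_pos": [2, 5, 0], "angular": [0, 0, 0]},
  {"delta_pos": [0, 0, 0], "angular": [0, 0, 0]},
])

```text
t: 23.98
ee_pos: [0.555, 0.0742, 0.1189]
eef_rot: [-1.315, 1.031, -1.03]
force: [-0.3, -0.3, 0.4]
finger_gap: -0.0
```

Emit:
drive_tool([
  {"delta_pos": [0, 2, 0], "angular": [0, 0, 0]},
  {"delta_pos": [0, 0, 0], "angular": [0, 0, 0]},
])

```text
t: 24.15
ee_pos: [0.5555, 0.0743, 0.1181]
eef_rot: [-1.313, 1.03, -1.03]
force: [0.1, 0.4, 0.7]
finger_gap: 0.005
```

Emit:
drive_tool([
  {"delta_pos": [0, 1.5, 0], "angular": [0, 0, 0]},
  {"delta_pos": [0, 0, 0], "angular": [0, 0, 0]},
])

```text
t: 24.32
ee_pos: [0.5556, 0.0743, 0.1167]
eef_rot: [-1.313, 1.03, -1.031]
force: [-0.2, 0.9, 0.6]
finger_gap: -0.005
```

Emit:
drive_tool([
  {"delta_pos": [0, 1.5, 0], "angular": [0, 0, 0]},
  {"delta_pos": [0, 1.5, 0], "angular": [0, 0, 0]},
  {"delta_pos": [0, 1, 0], "angular": [0, 0, 0]},
  {"delta_pos": [0, 0, 0], "angular": [0, 0, 0]},
])

```text
t: 24.65
ee_pos: [0.5554, 0.0743, 0.1123]
eef_rot: [-1.314, 1.031, -1.03]
force: [-0.6, 0.9, -0.0]
finger_gap: 0.0
```

Emit:
drive_tool([
  {"delta_pos": [0, 1.2, 0], "angular": [0, 0, 0]},
  {"delta_pos": [0, 0, 0], "angular": [0, 0, 0]},
])

```text
t: 24.82
ee_pos: [0.5555, 0.0743, 0.112]
eef_rot: [-1.313, 1.03, -1.03]
force: [-2.6, -0.8, 4.5]
finger_gap: -0.002
```

Emit:
drive_tool([
  {"delta_pos": [0, 1, 0], "angular": [0, 0, 0]},
  {"delta_pos": [0, 0, 0], "angular": [0, 0, 0]},
])

```text
t: 24.98
ee_pos: [0.5555, 0.0743, 0.1119]
eef_rot: [-1.313, 1.03, -1.031]
force: [-5.4, 0.0, 10.1]
finger_gap: 0.006
```

Emit:
drive_tool([
  {"delta_pos": [0, -20, 0], "angular": [0, 0, 0]},
  {"delta_pos": [0, -36, 0], "angular": [0, 0, 0]},
  {"delta_pos": [0, -36, 0], "angular": [0, 0, 0]},
  {"delta_pos": [0, -36, 0], "angular": [0, 0, 0]},
  {"delta_pos": [0, -36, 0], "angular": [0, 0, 0]},
])

```text
t: 25.4
ee_pos: [0.5551, 0.0743, 0.2759]
eef_rot: [-1.314, 1.031, -1.03]
force: [0.6, -1.7, -0.2]
finger_gap: -0.001
```

Emit:
drive_tool([
  {"delta_pos": [0, -30, -30], "angular": [0, 0, 0]},
  {"delta_pos": [0, 0, -36], "angular": [0, 0, 0]},
  {"delta_pos": [0, 0, -36], "angular": [0, 0, 0]},
  {"delta_pos": [0, 0, 0], "angular": [0, 0, 0]},
])

```text
t: 25.73
ee_pos: [0.4527, 0.0494, 0.304]
eef_rot: [-1.314, 1.031, -1.031]
force: [-0.8, 1.2, -0.7]
finger_gap: 0.002
```

```bash
python3 - <<'E'
import loc
from h import *
a=np.radians(13.6);X=np.array([np.cos(a),np.sin(a),0]);Y=np.array([-X[1],X[0],0]);C=np.array([.562,.049,0])
for c in('top','side','wrist'):
    im=snap(c);hsv=cv2.cvtColor(im,cv2.COLOR_RGB2HSV)
    g=C+[0,0,.098]-.010*Y; cor=[g+s*.075*X+t*.01*Y for s,t in((-1,-1),(1,-1),(1,1),(-1,1))]
    q=proj(c,cor)
    m=cv2.inRange(hsv,np.array((45,150,50)),np.array((75,255,255)));ex=np.zeros_like(m);cv2.fillConvexPoly(ex,q.astype(int),255)
    near=cv2.dilate(ex,np.ones((41,41)))&m
    p=cv2.findNonZero(near)
    print(c,'expected',q.mean(0).round(1),np.count_nonzero(ex),'green seen',None if p is None else (p.reshape(-1,2).mean(0).round(1),len(p)),'overlap',np.count_nonzero(ex&m))
for n in['spatula_mid','mortar','pot_lid','baster','carousel_jar','board']:print(n,dets('top',n)[:4])
print([(d,at_z('wrist',d[0],.092).round(3)) for d in dets('wrist','flap_outer_hinge')[:1]])
E
```

```text
25.7333 local [-106.2   26.1  304. ] yaw 13.7 [-0.8  1.2 -0.7]
top expected [347.8 212.1] 846 green seen None overlap 0
side expected [305.1 232.3] 265 green seen (array([305. , 232.4]), 163) overlap 163
wrist expected [358.   83.8] 4525 green seen (array([362.7,  19.2]), 354) overlap 354
spatula_mid [([226.1, 369.3], 0.96), ([363.4, 122.6], 0.86), ([508.7, 267.1], 0.64), ([122.4, 259.0], 0.6)]
mortar [([211.0, 272.5], 0.89)]
pot_lid [([488.0, 144.3], 0.92), ([344.5, 306.9], 0.69)]
baster [([346.2, 304.7], 0.76)]
carousel_jar [([237.4, 162.6], 0.74)]
board [([509.5, 273.3], 0.95)]
[(([214.4, 87.9], 0.73), array([0.538, 0.159, 0.092]))]
```

```bash
python3 - <<'E'
from h import *
im=snap('wrist');hsv=cv2.cvtColor(im,cv2.COLOR_RGB2HSV)
m=cv2.inRange(hsv,np.array((45,80,30)),np.array((85,255,255)));n,l,st,c=cv2.connectedComponentsWithStats(m)
a=np.radians(13.6);X=np.array([np.cos(a),np.sin(a),0]);Y=np.array([-X[1],X[0],0]);C=np.array([.562,.049,0])
k=[i for i in range(1,n) if st[i,4]>200];print([(st[i].tolist(),c[i].round(1)) for i in k])
print(proj('wrist',[C+[0,0,.098]-.010*Y+s*.075*X+t*.01*Y for s,t in((-1,-1),(1,-1),(1,1),(-1,1))]).round(1).tolist())
j=min(k,key=lambda i:abs(c[i][0]-358)+abs(c[i][1]-84));print([ (at_z('wrist',p,.098)-C)[:2]@np.array([X[:2],Y[:2]]).T for p in cv2.boxPoints(cv2.minAreaRect(cv2.findNonZero((l==j).astype(np.uint8))))])
E
```

```text
[([345, 0, 30, 180, 4088], array([358.9,  87.4])), ([220, 242, 169, 48, 3718], array([325.4, 263.6]))]
[[365.7, 179.3], [374.4, -12.1], [348.9, -12.2], [343.7, 179.2]]
[array([-0.07475178, -0.00055298]), array([ 0.06724725, -0.00154314]), array([ 0.06675348, -0.02051967]), array([-0.07542742, -0.0224173 ])]
```

The green strip sits at local y −22 to −1 mm, against an ideal −20 to 0, so the flap is flat. Handing in.

```bash
python3 -c "
from h import *
print(ctrl.hand_in(), ctrl.sense()['t'])"
```

```text
the job is handed in; nothing more can be done
the job is handed in; nothing more can be done
```

I did the whole job in the order asked and handed it in at about 26 s of the 67 s allowed. No verdict was reported.

- **Spatula:** I took the larger wooden one off the box and laid it lengthwise on the dark board. It measured within a few millimetres of the board's centre.
- **Lever:** I gripped it, turned it about 58° anticlockwise and let go. In the wrist picture its axis was at column 313.0 and the red tab at column 312.9.
- **Flaps:** I folded yellow first, then green over it. Both stopped at the height expected for lying flat, and I pressed each with about 10 N. The green edge ended within 2 mm of its ideal place in the wrist view, and on the expected pixels in the side view.
- **Other things:** In the top view the mortar, pot lid and baster were within a few pixels of where they started. I have no earlier position for the carousel, but the arm did not go near it.

**Checks that failed or disagreed:**
- The arm blocked the top camera's view of the closed box, so the green flap's final check comes from the side and wrist views only.
- My first green colour threshold found only part of the edge in the wrist view; a wider one settled it.
- Heights measured from two views mostly came out 4–23 mm lower than the stated ones, most for the tab and the box front corner. I relied on the stated heights, and the contact heights agreed with them.

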